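# Bolt the knife chest shut

## Task

The knife chest on the bench is closed but not bolted: push its barrel bolt along fully home into the keeper on the other flap, then push the bolt's knob over and down into the notch at the end of its slot, so that it lies flat and the bolt cannot slide back. Only push with the fingertips or the outside of the fingers: do not take the knob between the fingers and do not lift the flap. Leave everything else on the chest and the bench where it is.

Things in the scene. Friction and masses are not known exactly. Their poses are not given: they have to be found in the camera images.
- ball (a point): Centre of the dark steel ball (22 mm) on the bolt's knob, 42 mm from the bolt's axis on a 9 mm round stem. Moves and turns with the knob: its z axis points from the bolt's axis out along the stem (straight up while the bolt slides), its y axis along the bolt, the way it shoots home. With the knob upright this point is 59 mm above the flaps' upper face.
- notch (a point): Point fixed in the barrel, on the bolt's axis, where the stem stands when the bolt is fully home; 17 mm above the flap. y axis: along the bolt, the way to push it; x axis: the side to which the knob turns down (away from the robot if the chest stands square); z up. Barrel top 13.5 mm above this point; barrel from 85 mm behind to 23 mm ahead of it.
- bolt (a joint): Travel of the 18 mm steel bolt: 0 m drawn right back, 0.060 m fully home against its stop. It stays where it is left and needs about 3 N to slide. The slot for the stem is 13 mm wide and straight along the barrel's top; at the home end it turns square to the notch point's +x side as a notch 17.5 mm wide, which the stem can enter only within the last 6 mm of travel.
- knob (a joint): Turn of the knob about the bolt's axis: 0 rad upright in the straight slot (about 0.2 rad of play either way), 1.45 rad lying flat to the notch side against its stop; the ball's centre is then 5 mm above the bolt's axis and 42 mm beside it. It stays where it is left; it needs about 1 N at the ball to turn.
- keeper (a point): Centre of the keeper, a 28 mm long steel arch (29 mm wide, top 14.5 mm above this point) on the fixed left-hand flap, on the bolt's axis, 61 mm beyond the notch point: the bolt's end enters it. Axes as for the notch point.
- flap (a joint): Opening angle of the right-hand flap that carries the bolt: 0 rad closed, grows as its edge at the seam is lifted. It is held shut only by its weight and must stay shut.
- chest: Pine knife chest, fixed, 240 mm (x) by 360 mm (y), 111 mm high to the upper face of its two flaps, which meet at y = 0. Origin under its centre; x points away from the robot when square. The bolt lies on the line x = 0, its 27 mm barrel from y = -120 to -12 mm. A wooden pull knob (24 mm wide, 21 high) stands on each flap at x = -95, y = +28 and -28 mm: not needed.
- spool: Loose spool of brown thread, 42 mm diameter, 52 mm high, standing on the left-hand flap. Origin under its centre. Bystander.
- awl: Loose awl lying on the left-hand flap, wooden handle 85 x 22 x 20 mm, overall about 152 mm along its x axis, point to +x. Origin on its underside, 73 mm from the butt. Bystander.
- block: Loose pine block 60 x 42 x 34 mm on the right-hand flap, behind the bolt on its far corner. Origin under its centre. Bystander.
- mallet: Loose mallet standing on its white head (68 mm diameter, 85 mm high), handle upright to 201 mm, on the bench near the left end of the chest. Origin under its centre. Bystander.
- driver: Loose black-handled screwdriver, 200 mm, lying on the bench beyond the right end of the chest. Origin under its middle. Bystander.
- glue: Loose glass jar, 68 mm diameter, 95 mm high, on the bench beside the chest. Origin under its centre. Bystander.
- case: Loose black spectacle case 62 x 157 x 42 mm on the bench beside the chest. Origin under its centre. Bystander.

How it is judged:
By the outcome, as a careful person would: the job done as asked, in the order asked, and still so for the second after the job is handed in, with the robot touching nothing.
It also fails if it takes over 48 s, if anything falls off the work surface, if the arm or the gripper's body presses on something with over 40 N, if the wrist force passes 120 N, or if a joint passes its speed limit or range.

## Robot

A 7-joint arm with a two-finger parallel gripper is mounted at the origin on the work surface. World frame = base frame: x ahead of the robot, y to its left, z up, the work surface at z = 0. Lengths are in m, angles in rad, forces in N, time in s.
With the tool pointing down it reaches from about 0.425 to 0.925 m from the base axis. Payload 6.8 kg.
Tool frame: the origin (TCP) lies at the centre of the arm's flange, where the gripper is bolted on; the fingertips stand 173 mm ahead of it and the grasp point (between the pads) lies 155 mm ahead of it (r.hold_point_z is the distance from the TCP to the grasp point, in m); z points along the fingers, x is the direction in which the jaws open and shut, and the axes are right-handed (so a half turn about z gives the same grasp; the last joint's range is limited). The gripper opens to 85 mm and grips with 20 to 120 N. Pads are 22 mm wide; open, the fingers measure 114 mm over their backs; the gripper's body (76 mm by 85 mm) begins 54 mm behind the grasp point. The pads swing forward as they close: fully open they stand 13 mm farther back than shut.
Start: joints at [1.24, 0.477, 0.022, 1.555, -0.011, 1.109, -0.083], TCP at [0.149, -0.658, 0.405] pointing down, gripper open.
Joint ranges: [-2.96, 2.96], [-0.34, 2.1], [-1.41, 1.46], [0.24, 2.44], [-1.37, 4.51], [0.17, 1.92], [-2.96, 2.96]. Speed limits (rad/s): [2.39, 2.39, 3.14, 3.14, 3.14, 3.14, 3.14].

## Interface

Orientations are given as a rotation vector (axis times angle).
In Python, from bench import r gives the robot as it stands.
- The arm moves only by the tool apply_moves, never from a script. Its arguments are lists of equal length, an entry for each row: "dp": the shift along the tool's x, y, z scaled (see below), a list of three; "twist": the turn, a rotation vector about the tool's x, y, z scaled (see below), a list of three; "jaw": the closure in counts, from 0 (fully open) to 255 (shut). In form: {"dp": [[x, y, z], ...], "twist": [[rx, ry, rz], ...], "jaw": [jaw, ...]}. A call has 1 to 20 rows; each row shifts and turns the pose as measured when the row begins, along the tool's axes as they then stand; what a row does not reach is not made up. The controller multiplies each number of a shift by 12 cm and each number of a turn by 120 degrees. A row lasts 1/10 s, in which the tool goes at most 50 mm and 8.59 degrees, less where a joint would pass 70% of its speed; a pose out of reach is approached as far as the arm can. A call with a number of a shift or a turn outside -1 to 1 is refused whole. A call with a gripper value outside its range is refused whole. The fingers move at their own pace and stop on an object; "grip_force" is the grip in N (left out, the last holds). Time passes only in rows, so rows that do not move let the fingers close. It gives the time, the measured TCP pose, the force and the opening at its end, in the units of the state.
- r.get_obs(): the state, without advancing time (a new reading comes with each control period).
- r.grab_frame(name): name is "scene" or "top" or "wrist"; returns a dict with "color" (400x640x3 uint8, red, green, blue), "z_map" (400x640 float32, m along the optical axis (not along the pixel's ray), 0 where there is no reading), "intrinsics" (3x3 intrinsics, pixels), "dist_coeffs" ([k1, k2, p1, p2, k3] as OpenCV has them; the pictures are not rectified), "R" (3x3) and "t" (3): a world point X has camera coordinates R X + t; the wrist camera has in their place "hand_eye" (4x4, takes a point from camera to tool coordinates, whose origin is the TCP and whose axes are the tool frame's). Camera axes: x right, y down, z forward; pixel columns grow to the right and rows downward; lengths in m; the calibration is good to about 2 mm. A picture is of the moment at which its call begins: read the wrist's pose just before it.
- r.hand_in(): hands the job in, once; it reports no verdict.
The state is a dict: "clock": time; "joints": joint angles; "qvel": joint speeds; "tau": joint torques, N m; "tcp_pos": TCP position; "orientation": TCP orientation; "contact_force": force on the tool from outside, world axes, zero at the start; "moment": the same for the moment, N m; "grip_width": finger opening in m.
Only numpy, scipy, OpenCV 4.12 (cv2) and the standard library are available. Lean on these libraries where they do the work, as an engineer would, in place of code of your own. Each camera call takes 0.05 s, during which the arm holds its last target.

## Working session

There is one attempt and no reset: what is moved stays moved. The work goes in short steps, Python scripts to look and compute and a tool call to move; the robot and the scene stay as the last step left them, time stands still between calls to the robot, and variables do not carry over. Pictures are saved under pics/ and viewed, and the job is handed in when it is done.

Besides the shell and the picture viewer there is one more tool, called after "Emit:" as a command line: name --argument value ..., lists and objects as JSON in quotes. apply_moves: Moves the arm, as the interface text tells. Shifts and turns lie within -1 to 1; 1 stands for 12 cm of shift or 120 degrees of turn. Its arguments: {"type":"object","properties":{"dp":{"type":"array"},"twist":{"type":"array"},"jaw":{"type":"array"},"grip_force":{"type":"number"}},"required":["dp","twist","jaw"]}

```bash
ls; mkdir -p pics; cat > h.py <<'E'
import numpy as np,cv2
from bench import r
from scipy.spatial.transform import Rotation as Ro
def save(n,f): cv2.imwrite('pics/'+n+'.png',cv2.cvtColor(f['color'],cv2.COLOR_RGB2BGR))
def cloud(f,o=None):
    z=f['z_map'];h,w=z.shape
    u,v=np.meshgrid(np.arange(w),np.arange(h))
    p=cv2.undistortPoints(np.stack([u,v],-1).reshape(-1,1,2).astype(np.float64),f['intrinsics'],f['dist_coeffs']).reshape(h,w,2)
    c=np.dstack([p[...,0]*z,p[...,1]*z,z])
    if 'R' in f: W=(c-np.array(f['t']))@np.array(f['R'])
    else:
        H=np.array(f['hand_eye']);t=c@H[:3,:3].T+H[:3,3]
        W=t@Ro.from_rotvec(o['orientation']).as_matrix().T+np.array(o['tcp_pos'])
    W[z==0]=np.nan
    return W
E
python3 - <<'E'
from h import *
print(r.get_obs())
for n in ['scene','top']:
    f=r.grab_frame(n);save(n+'0',f);np.save(n+'.npy',cloud(f))
    print(n,f['R'],f['t'])
E
```

```text
pics
{'clock': 0.0, 'joints': array([ 1.23988573,  0.47780785,  0.02232721,  1.55644411, -0.0114774 ,
        1.10930007, -0.0831057 ]), 'qvel': array([ 0.00100284,  0.00193932,  0.00085492,  0.00122277,  0.00034805,
       -0.00138982, -0.00151624]), 'tau': array([ 2.82235760e-04, -5.96450472e+01,  1.60754666e+00, -2.81194907e+01,
        1.24232116e-02,  9.33530799e-03,  3.24925929e-05]), 'tcp_pos': array([ 0.14910791, -0.65804528,  0.4037231 ]), 'orientation': array([-2.45387704e+00,  1.96001817e+00,  2.38704353e-03]), 'contact_force': array([-0.26865386,  1.17527663, -0.58440913]), 'moment': array([-0.00023398,  0.06281201, -0.02481668]), 'grip_width': 0.085450871715761}
scene [[-0.87742608  0.47948369 -0.01479385]
 [ 0.36030372  0.63834676 -0.68021662]
 [-0.31670917 -0.60217008 -0.73286185]] [ 0.46958382 -0.16754916  1.79010544]
top [[-0.02366668 -0.9993579  -0.02690117]
 [-0.99015104  0.0271458  -0.13734635]
 [ 0.13798842  0.02338569 -0.99015772]] [0.08239881 0.61044908 1.00509751]
```

View pics/scene0.png

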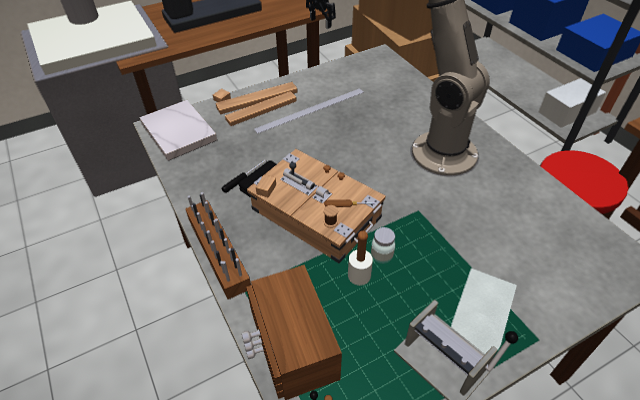

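View pics/top0.png

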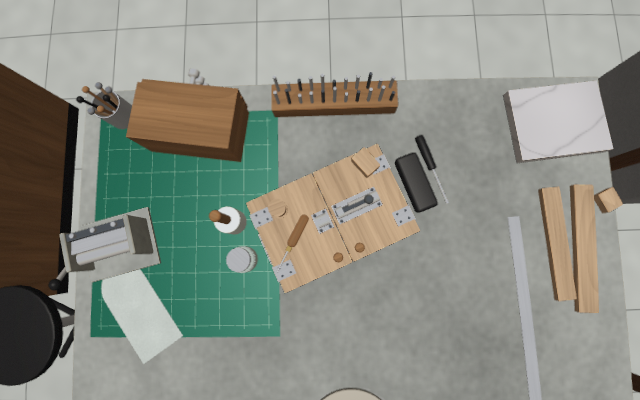

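```bash
python3 - <<'E'
from h import *
im=cv2.imread('pics/top0.png')
cv2.imwrite('pics/top0c.png',cv2.resize(im[140:300,240:430],None,fx=4,fy=3.7,interpolation=cv2.INTER_CUBIC)[:600])
W=np.load('top.npy')
for u,v in [(369,199),(365,200),(378,192),(345,211),(340,213),(322,213),(327,224),(280,290),(248,205),(420,232),(379,144),(300,230),(400,200),(360,225)]: print(u,v,W[v,u].round(3))
E
```

```text
369 199 [ 0.585 -0.051  0.181]
365 200 [ 0.583 -0.042  0.177]
378 192 [ 0.611 -0.081  0.111]
345 211 [0.563 0.003 0.136]
340 213 [0.558 0.015 0.141]
322 213 [0.562 0.058 0.118]
327 224 [0.534 0.046 0.13 ]
280 290 [ 0.37   0.177 -0.002]
248 205 [0.587 0.24  0.111]
420 232 [ 0.515 -0.203  0.001]
379 144 [ 0.761 -0.103  0.002]
300 230 [0.521 0.111 0.13 ]
400 200 [ 0.589 -0.134  0.111]
360 225 [ 0.531 -0.034  0.11 ]
```

View pics/top0c.png

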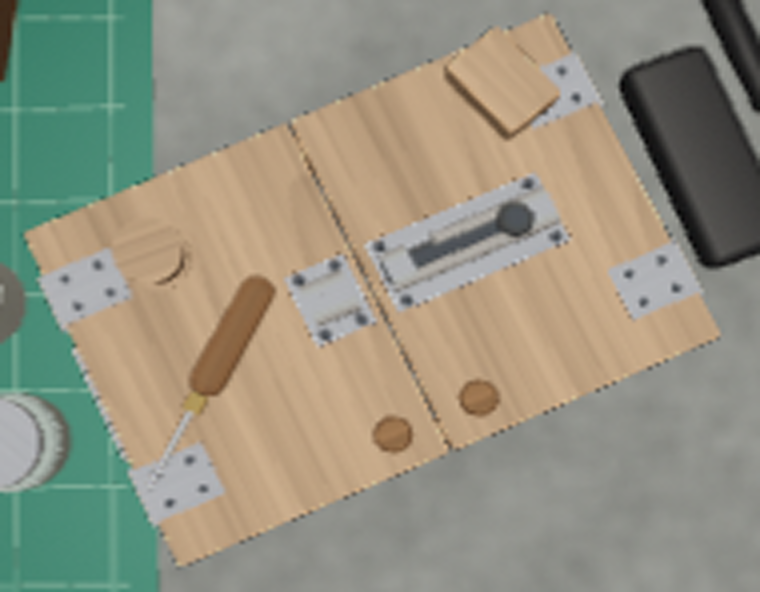

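```bash
python3 - <<'E'
from h import *
for n in ['top','scene']:
    W=np.load(n+'.npy')
    with np.errstate(invalid='ignore'):
        m=(abs(W[...,2]-.111)<.006)&(W[...,0]>.3)&(W[...,0]<.85)&(W[...,1]>-.25)&(W[...,1]<.3)
    k,l,s,c=cv2.connectedComponentsWithStats(m.astype(np.uint8))
    b=1+np.argmax(s[1:,4]); P=W[l==b]
    print(n,len(P),cv2.minAreaRect(P[:,:2].astype(np.float32)),np.median(P[:,2]))
    rc=cv2.minAreaRect(P[:,:2].astype(np.float32)); print(cv2.boxPoints(rc))
    # ball: highest pts
    with np.errstate(invalid='ignore'):
        q=(W[...,2]>.155)&(W[...,2]<.2)&(np.hypot(W[...,0]-.58,W[...,1]+.045)<.05)
    B=W[q];print(len(B),B.mean(0),B.max(0))
    from scipy.optimize import least_squares
    print(least_squares(lambda p:np.linalg.norm(B-p,axis=1)-.011,B.mean(0)-[0,0,.005],loss='soft_l1',f_scale=.002).x)
E
```

```text
top 12310 ((0.5544268488883972, 0.034586548805236816), (0.2413652241230011, 0.3617561161518097), 23.065723419189453) 0.11203713122550688
[[ 0.37252647  0.15372264]
 [ 0.5142577  -0.17911327]
 [ 0.73632723 -0.08454955]
 [ 0.59459597  0.24828637]]
72 [ 0.58590956 -0.04950104  0.17798611] [ 0.59753116 -0.03974913  0.18393934]
[ 0.58674064 -0.05006621  0.17081349]
scene 5300 ((0.5509147047996521, 0.03494484722614288), (0.2474016547203064, 0.3641100227832794), 23.216047286987305) 0.1116534590190045
[[ 0.3654646   0.15349516]
 [ 0.5089965  -0.18113104]
 [ 0.73636484 -0.08360547]
 [ 0.5928329   0.25102073]]
40 [ 0.58546131 -0.04529805  0.1745181 ] [ 0.59301855 -0.03487431  0.18115713]
[ 0.58315885 -0.04817011  0.16994936]
```

```bash
cat >> h.py <<'E'
C=np.array([.5535,.0347,0]);A=np.deg2rad(23.1)
ex=np.array([np.cos(A),np.sin(A),0]);ey=np.array([-np.sin(A),np.cos(A),0]);ez=np.array([0,0,1.])
RT=np.stack([-ey,-ex,-ez],1)
def ch(p): p=np.asarray(p)-C; return np.array([p@ex,p@ey,p[2]])
def plan(xc,yc,ztip):
    """total shift in tool units (fixed current axes), twist total units"""
    o=r.get_obs();R0=Ro.from_rotvec(o['orientation'])
    T=C+xc*ex+yc*ey+(ztip+.173)*ez
    d=T-o['tcp_pos']
    tw=(R0.inv()*Ro.from_matrix(RT)).as_rotvec()
    print('t',round(o['clock'],2),'tip ch',(ch(o['tcp_pos'])-[0,0,.173]).round(4),'F',o['contact_force'].round(2),'w',round(o['grip_width'],4))
    print('dp aligned units',(RT.T@d/.12).round(3),'dp current axes',(R0.inv().apply(d)/.12).round(3),'twist deg',np.rad2deg(tw).round(2),'units',(tw/np.deg2rad(120)).round(4))
E
python3 -c "
from h import *
print(RT, np.linalg.det(RT)); plan(0,-.145,.23)"
```

```text
[[ 0.39233712 -0.9198215  -0.        ]
 [-0.9198215  -0.39233712 -0.        ]
 [-0.         -0.         -1.        ]] 1.0
t 0.1 tip ch [-0.6438 -0.4786  0.2308] F [0.63 0.65 0.24] w 0.0855
dp aligned units [-2.78  -5.365  0.007] dp current axes [-3.697 -4.779  0.013] twist deg [ -0.     0.09 -10.33] units [-0.      0.0008 -0.0861]
```

Emit:
apply_moves --dp '[[0,0,0],[0,0,0],[-0.17,-0.33,0],[-0.17,-0.33,0],[-0.17,-0.33,0],[-0.17,-0.33,0],[-0.17,-0.33,0],[-0.17,-0.33,0],[-0.17,-0.33,0],[-0.17,-0.33,0],[-0.17,-0.33,0],[-0.17,-0.33,0],[-0.17,-0.33,0],[-0.17,-0.33,0],[0,0,0]]' --twist '[[0,0,-0.043],[0,0,-0.043],[0,0,0],[0,0,0],[0,0,0],[0,0,0],[0,0,0],[0,0,0],[0,0,0],[0,0,0],[0,0,0],[0,0,0],[0,0,0],[0,0,0],[0,0,0]]' --jaw '[255,255,255,255,255,255,255,255,255,255,255,255,255,255,255]'

```text
clock: 1.6
tcp_pos: [0.4971, -0.2279, 0.3976]
orientation: [-2.621, 1.727, 0.017]
contact_force: [1.1, 0.6, 0.1]
grip_width: 0.0003
```

```bash
python3 -c "
from h import *
plan(0,-.145,.23)"
```

```text
t 1.6 tip ch [-0.1549 -0.2194  0.2246] F [1.15 0.59 0.09] w 0.0003
dp aligned units [-0.62  -1.291 -0.045] dp current axes [-0.618 -1.292 -0.042] twist deg [0.19 0.62 0.14] units [0.0016 0.0052 0.0012]
```

Emit:
apply_moves --dp '[[-0.16,-0.33,-0.02],[-0.16,-0.33,-0.02],[-0.16,-0.33,0],[-0.16,-0.33,0],[0,0,0],[0,0,0]]' --twist '[[0,0.005,0],[0,0,0],[0,0,0],[0,0,0],[0,0,0],[0,0,0]]' --jaw '[255,255,255,255,255,255]'

```text
clock: 2.2
tcp_pos: [0.6143, -0.0926, 0.3988]
orientation: [2.617, -1.727, -0.01]
contact_force: [-0.5, -0.3, 0.0]
grip_width: 0.0
```

```bash
python3 - <<'E'
from h import *
plan(0,-.145,.155)
o=r.get_obs();f=r.grab_frame('wrist');save('w1',f);W=cloud(f,o);np.save('w1.npy',W)
f=r.grab_frame('top');save('top1',f)
from scipy.optimize import least_squares
with np.errstate(invalid='ignore'):
    q=(W[...,2]>.158)&(W[...,2]<.2)&(np.hypot(W[...,0]-.585,W[...,1]+.05)<.03)
print(q.sum())
if q.sum()>20:
    B=W[q];s=least_squares(lambda p:np.linalg.norm(B-p,axis=1)-.011,B.mean(0)-[0,0,.005],loss='soft_l1',f_scale=.002).x
    print(s,ch(s)); v,u=np.where(q);print(u.mean(),v.mean())
E
```

```text
t 2.2 tip ch [ 0.006  -0.1409  0.2258] F [-0.46 -0.34  0.03] w 0.0
dp aligned units [0.034 0.05  0.59 ] dp current axes [0.035 0.045 0.591] twist deg [0.47 0.12 0.06] units [0.004  0.001  0.0005]
712
[ 0.58576855 -0.04827504  0.16940498] [-0.00287288 -0.08898237  0.16940498]
249.04073033707866 223.69241573033707
```

View pics/w1.png

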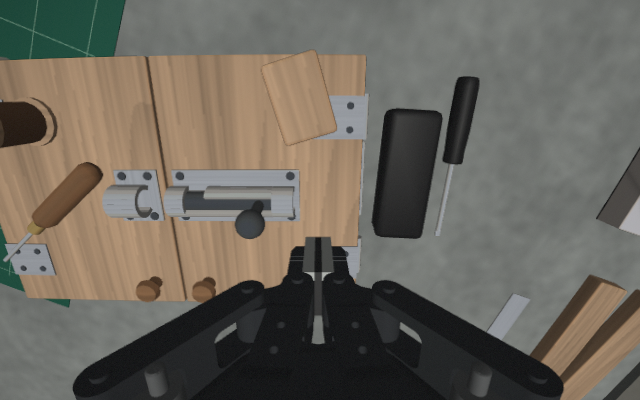

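```bash
python3 - <<'E'
from h import *
W=np.load('w1.npy').reshape(-1,3);c=(W-C);X=c@ex;Y=c@ey;Z=W[:,2]
for y in np.arange(-.13,.06,.01):
    m=(abs(Y-y)<.004)&(Z>.122)&(Z<.16)&(abs(X)<.04)
    if m.sum()>5: print(y.round(3),m.sum(),X[m].min().round(4),X[m].max().round(4),Z[m].max().round(4),X[m][Z[m]>Z[m].max()-.003].mean().round(4))
# block, spool
m=(Z>.135)&(Z<.155)&(X>.05)&(Y<-.02);print('block',X[m].min(),X[m].max(),Y[m].min(),Y[m].max())
E
```

```text
-0.12 108 -0.0128 0.0143 0.1423 0.0012
-0.11 293 -0.0107 0.0143 0.1424 0.0009
-0.1 275 -0.0106 0.0141 0.1421 0.0008
-0.09 275 -0.0101 0.0141 0.155 0.0022
-0.08 217 -0.0044 0.014 0.1395 0.0062
-0.07 273 -0.0107 0.0145 0.1396 0.0022
-0.06 288 -0.011 0.0142 0.1405 0.0011
-0.05 293 -0.0109 0.0141 0.1397 0.0014
-0.04 262 -0.0112 0.0135 0.1403 -0.0065
-0.03 352 -0.0116 0.0141 0.1422 0.0001
-0.02 292 -0.0112 0.0144 0.1423 0.0009
-0.01 116 -0.0112 0.0143 0.1425 0.0007
0.01 168 -0.0141 0.0148 0.143 -0.0001
0.02 329 -0.012 0.0153 0.1436 0.001
0.03 309 -0.0119 0.0153 0.1436 0.0008
0.04 221 -0.0119 0.0154 0.1434 0.0011
block 0.05178253450089886 0.11875354553361363 -0.15344583903867168 -0.09861679822883922
```

Emit:
apply_moves --dp '[[0.01,0.045,0.19],[0,0,0.19],[0,0,0.19],[0,0,0]]' --twist '[[0.004,0,0],[0,0,0],[0,0,0],[0,0,0]]' --jaw '[255,255,255,255]'

```text
clock: 2.7
tcp_pos: [0.6063, -0.103, 0.33]
orientation: [2.613, -1.743, 0.002]
contact_force: [-1.0, -1.4, -0.3]
grip_width: 0.0001
```

```bash
python3 -c "
from h import *
plan(-0.001,-.12,.157)
f=r.grab_frame('scene');im=cv2.cvtColor(f['color'],cv2.COLOR_RGB2BGR);cv2.imwrite('pics/s2.png',cv2.resize(im[130:260,220:400],None,fx=4,fy=4))"
```

```text
t 2.7 tip ch [-0.0055 -0.1474  0.157 ] F [-1.02 -1.44 -0.25] w 0.0001
dp aligned units [-0.228 -0.037 -0.   ] dp current axes [-0.228 -0.035 -0.   ] twist deg [-0.01 -0.08 -0.5 ] units [-0.0001 -0.0007 -0.0042]
```

View pics/s2.png

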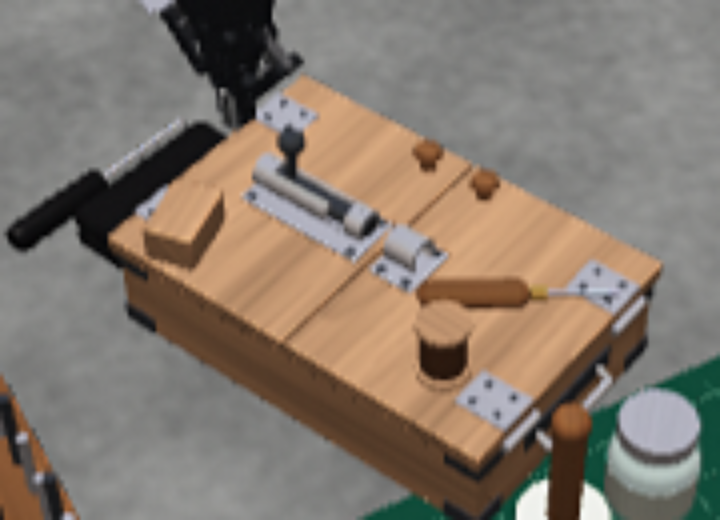

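Emit:
apply_moves --dp '[[-0.1,-0.035,0],[-0.08,0,0],[-0.06,0,0],[-0.05,0,0],[-0.05,0,0],[-0.05,0,0],[-0.05,0,0],[-0.05,0,0]]' --twist '[[0,0,0],[0,0,0],[0,0,0],[0,0,0],[0,0,0],[0,0,0],[0,0,0],[0,0,0]]' --jaw '[255,255,255,255,255,255,255,255]'

```text
clock: 3.55
tcp_pos: [0.5882, -0.046, 0.3373]
orientation: [-2.608, 1.748, -0.023]
contact_force: [1.6, -2.9, -0.2]
grip_width: 0.0002
```

```bash
cat >> h.py <<'E'
def ball(n,name='wrist'):
    from scipy.optimize import least_squares
    o=r.get_obs();f=r.grab_frame(name);save(n,f);W=cloud(f,o);np.save(n+'.npy',W)
    D=W-C;X=D@ex;Y=D@ey
    dark=f['color'].max(2)<90
    with np.errstate(invalid='ignore'): q=(W[...,2]>.148)&(W[...,2]<.2)&(abs(X)<.06)&(Y>-.1)&(Y<0)
    return W,q
E
python3 -c "
from h import *
plan(-0.001,-.06,.157)
o=r.get_obs();f=r.grab_frame('wrist');save('w3',f);np.save('w3.npy',cloud(f,o))"
```

```text
t 3.55 tip ch [ 0.0002 -0.0879  0.1643] F [ 1.57 -2.89 -0.2 ] w 0.0002
dp aligned units [-0.232  0.01   0.061] dp current axes [-0.233  0.014  0.059] twist deg [-0.55 -0.62 -0.75] units [-0.0046 -0.0052 -0.0062]
```

View pics/w3.png

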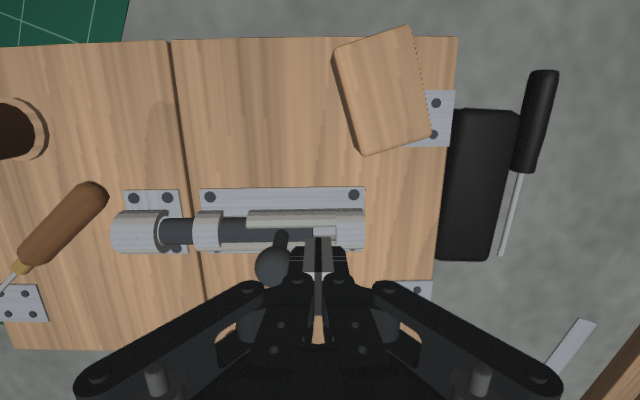

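Emit:
apply_moves --dp '[[-0.03,0,0.04],[-0.05,0,0.03],[-0.05,0,0.01],[-0.04,0,0.01],[-0.04,0,0.01]]' --twist '[[-0.004,-0.005,-0.006],[0,0,0],[0,0,0],[0,0,0],[0,0,0]]' --jaw '[255,255,255,255,255]'

```text
clock: 4.1
tcp_pos: [0.5785, -0.0205, 0.3256]
orientation: [-2.619, 1.729, -0.003]
contact_force: [0.9, -2.5, 3.0]
grip_width: -0.0
```

```bash
python3 -c "
from h import *
plan(-0.001,-.06,.157)"
```

```text
t 4.1 tip ch [ 0.0014 -0.0606  0.1526] F [ 0.87 -2.46  2.96] w -0.0
dp aligned units [-0.005  0.02  -0.036] dp current axes [-0.005  0.02  -0.036] twist deg [-0.21 -0.01  0.03] units [-0.0017 -0.0001  0.0003]
```

Emit:
apply_moves --dp '[[-0.03,0,-0.02],[-0.03,0,0],[-0.03,0,0]]' --twist '[[0,0,0],[0,0,0],[0,0,0]]' --jaw '[255,255,255]'

```text
clock: 4.4
tcp_pos: [0.5753, -0.0168, 0.3272]
orientation: [2.615, -1.735, 0.018]
contact_force: [4.7, -11.8, -1.1]
grip_width: 0.0003
```

```bash
python3 -c "
from h import *
plan(-0.001,-.06,.157)
o=r.get_obs();f=r.grab_frame('wrist');save('w4',f);np.save('w4.npy',cloud(f,o))"
```

```text
t 4.4 tip ch [-1.000e-04 -5.590e-02  1.542e-01] F [  4.73 -11.77  -1.06] w 0.0003
dp aligned units [ 0.034  0.007 -0.023] dp current axes [ 0.034  0.007 -0.023] twist deg [-0.2  -0.65 -0.22] units [-0.0016 -0.0054 -0.0018]
```

View pics/w4.png

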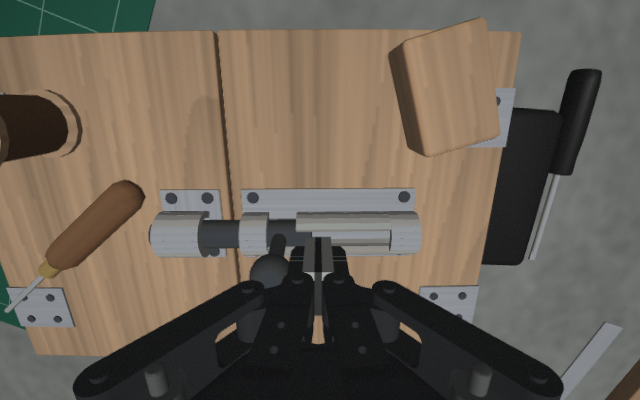

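Emit:
apply_moves --dp '[[0.1,0,-0.02],[0.05,0.1,0],[0,0.2,0],[0,0.16,0],[-0.1,0,0],[-0.2,0,0],[0,0,0]]' --twist '[[0,-0.005,0],[0,0,0],[0,0,0],[0,0,0],[0,0,0],[0,0,0],[0,0,0]]' --jaw '[255,255,255,255,255,255,255]'

```text
clock: 5.15
tcp_pos: [0.5101, -0.0196, 0.3275]
orientation: [-2.616, 1.735, 0.014]
contact_force: [0.4, -0.3, 0.0]
grip_width: -0.0
```

```bash
python3 -c "
from h import *
plan(-0.05,-.032,.157)
o=r.get_obs();f=r.grab_frame('wrist');save('w5',f);np.save('w5.npy',cloud(f,o))
f=r.grab_frame('scene');im=cv2.cvtColor(f['color'],cv2.COLOR_RGB2BGR);cv2.imwrite('pics/s5.png',cv2.resize(im[130:260,220:400],None,fx=4,fy=4))
np.save('s5.npy',cloud(f))"
```

```text
t 5.15 tip ch [-0.0613 -0.0329  0.1545] F [ 0.44 -0.3   0.04] w -0.0
dp aligned units [-0.007 -0.094 -0.021] dp current axes [-0.008 -0.094 -0.021] twist deg [ 0.2   0.49 -0.21] units [ 0.0016  0.0041 -0.0018]
```

View pics/w5.png

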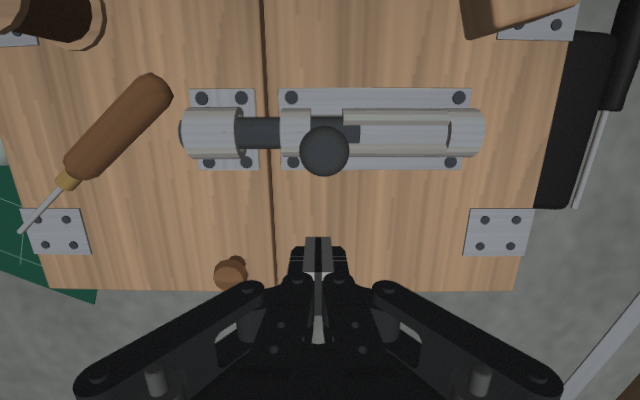

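View pics/s5.png

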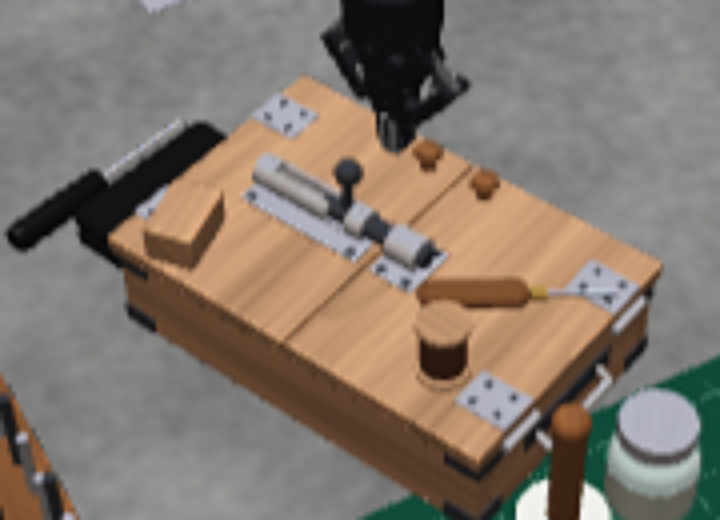

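Emit:
apply_moves --dp '[[0,-0.12,-0.015],[0,-0.12,0],[0,-0.06,0],[0,-0.06,0],[0,-0.06,0],[0,-0.06,0],[0,-0.06,0]]' --twist '[[0,0.004,0],[0,0,0],[0,0,0],[0,0,0],[0,0,0],[0,0,0],[0,0,0]]' --jaw '[255,255,255,255,255,255,255]'

```text
clock: 5.95
tcp_pos: [0.5758, 0.0032, 0.3275]
orientation: [2.607, -1.739, -0.006]
contact_force: [-3.6, -1.7, -2.4]
grip_width: -0.0
```

```bash
python3 -c "
from h import *
plan(0.012,-.032,.157)
o=r.get_obs();f=r.grab_frame('wrist');save('w6',f);np.save('w6.npy',cloud(f,o))
f=r.grab_frame('scene');im=cv2.cvtColor(f['color'],cv2.COLOR_RGB2BGR);cv2.imwrite('pics/s6.png',cv2.resize(im[130:260,220:400],None,fx=4,fy=4))
"
```

```text
t 5.95 tip ch [ 0.0081 -0.0377  0.1545] F [-3.64 -1.73 -2.4 ] w -0.0
dp aligned units [-0.048 -0.032 -0.021] dp current axes [-0.048 -0.032 -0.021] twist deg [ 0.52 -0.07 -0.5 ] units [ 0.0043 -0.0006 -0.0042]
```

View pics/w6.png

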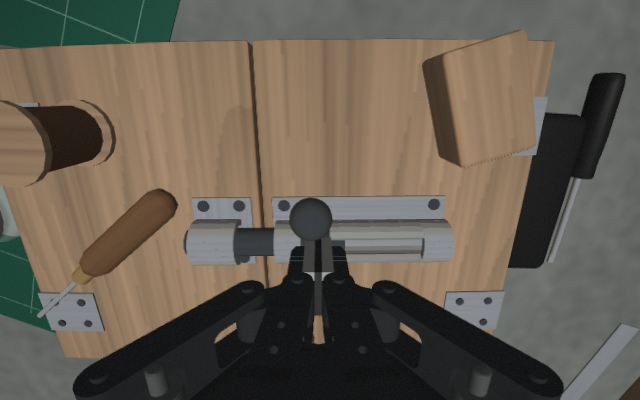

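View pics/s6.png

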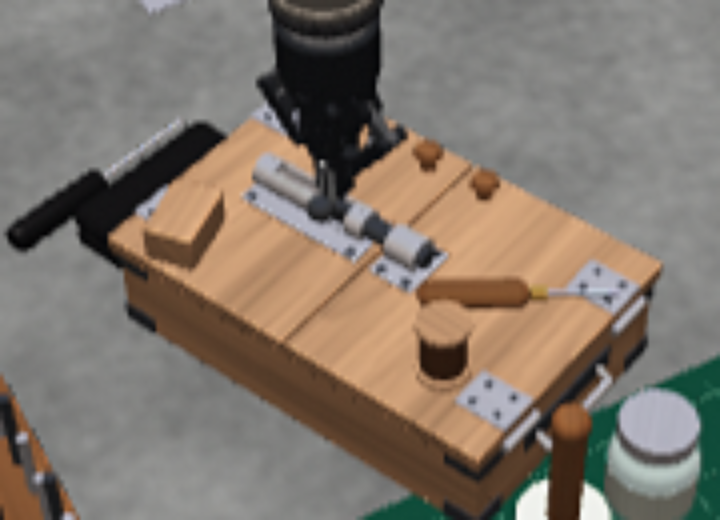

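Emit:
apply_moves --dp '[[-0.02,-0.06,0],[-0.02,-0.06,0],[0,-0.06,0],[0,-0.06,0],[0,0,0]]' --twist '[[0.004,0,-0.004],[0,0,0],[0,0,0],[0,0,0],[0,0,0]]' --jaw '[255,255,255,255,255]'

```text
clock: 6.55
tcp_pos: [0.6043, 0.0213, 0.3292]
orientation: [-2.618, 1.727, -0.009]
contact_force: [-0.0, -0.6, -0.5]
grip_width: -0.0003
```

```bash
python3 -c "
from h import *
plan(0.042,-.032,.144)
o=r.get_obs();f=r.grab_frame('wrist');save('w7',f);np.save('w7.npy',cloud(f,o))
"
```

```text
t 6.55 tip ch [ 0.0414 -0.0323  0.1562] F [-0.   -0.63 -0.52] w -0.0003
dp aligned units [-0.002 -0.005  0.102] dp current axes [-0.003 -0.004  0.102] twist deg [-0.44 -0.11  0.06] units [-0.0037 -0.0009  0.0005]
```

View pics/w7.png

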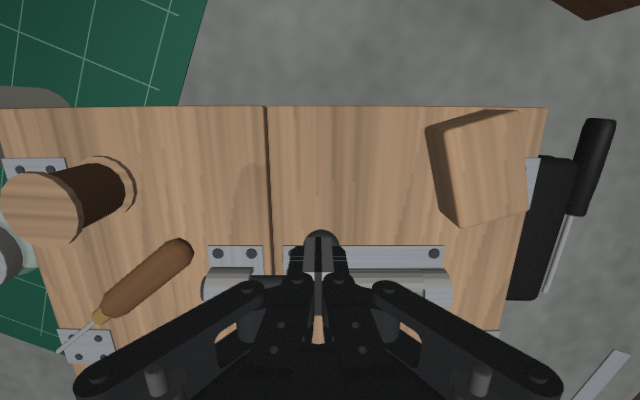

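Emit:
apply_moves --dp '[[0,0,0.04],[0,0,0.03],[0,0,0.03]]' --twist '[[0,0,0],[0,0,0],[0,0,0]]' --jaw '[255,255,255]'

```text
clock: 6.9
tcp_pos: [0.6052, 0.0215, 0.3181]
orientation: [-2.615, 1.726, -0.015]
contact_force: [0.7, 1.1, 2.0]
grip_width: -0.0001
```

Emit:
apply_moves --dp '[[0,0,0.03],[0,0,0.03]]' --twist '[[0,0,0],[0,0,0]]' --jaw '[255,255]'

```text
clock: 7.1
tcp_pos: [0.6059, 0.0216, 0.3147]
orientation: [-2.614, 1.726, -0.019]
contact_force: [-12.8, -2.9, 35.8]
grip_width: -0.0003
```

```bash
python3 -c "
from h import *
plan(0.042,-.032,.144)
"
```

```text
t 7.1 tip ch [ 0.0431 -0.0326  0.1417] F [-12.84  -2.89  35.82] w -0.0003
dp aligned units [-0.005  0.009 -0.019] dp current axes [-0.005  0.009 -0.02 ] twist deg [-0.83 -0.27  0.02] units [-0.0069 -0.0023  0.0001]
```

Emit:
apply_moves --dp '[[0,0,-0.1],[0,0,-0.3],[0,0.2,-0.35],[0,0.4,-0.1],[0,0.4,0],[0,0.4,0],[0,0,0]]' --twist '[[0,0,0],[0,0,0],[0,0,0],[0,0,0],[0,0,0],[0,0,0],[0,0,0]]' --jaw '[255,255,255,255,255,255,255]'

```text
clock: 7.8
tcp_pos: [0.4423, -0.0472, 0.4155]
orientation: [-2.618, 1.731, -0.01]
contact_force: [-0.0, 0.1, 0.4]
grip_width: -0.0003
```

```bash
python3 - <<'E'
from h import *
plan(0.042,-.032,.144)
from scipy.optimize import least_squares
for n in ['wrist','top','scene']:
    o=r.get_obs();f=r.grab_frame(n);save(n+'8',f);W=cloud(f,o);D=W-C;X=D@ex;Y=D@ey
    q=(abs(X-.042)<.014)&(abs(Y+.033)<.016)&(W[...,2]>.128)&(W[...,2]<.2)
    B=W[q]
    if len(B)>8:
        s=least_squares(lambda p:np.linalg.norm(B-p,axis=1)-.011,B.mean(0)-[0,0,.005],loss='soft_l1',f_scale=.002).x
        print(n,len(B),ch(s).round(4),B[:,2].max())
    for a in (.09,-.09):
      m=(abs(X-a)<.015)&(Y<-.005)&(Y>-.06)&(W[...,2]<.125)&(W[...,2]>.1);print('flap z',np.median(W[m][:,2]) if m.any() else None)
    if n=='scene':
        im=cv2.imread('pics/scene8.png');cv2.imwrite('pics/s8.png',cv2.resize(im[130:260,220:400],None,fx=4,fy=4))
E
```

```text
t 7.8 tip ch [-0.1344 -0.0317  0.2425] F [-0.    0.09  0.43] w -0.0003
dp aligned units [ 0.002 -1.47   0.821] dp current axes [-0.002 -1.465  0.83 ] twist deg [-0.36 -0.19 -0.04] units [-0.003  -0.0016 -0.0004]
flap z None
flap z 0.11045590093779908
top 70 [ 0.0417 -0.0357  0.1344] 0.14801764576917942
flap z 0.11223342871729809
flap z 0.11194155490562196
scene 41 [ 0.0392 -0.0338  0.1352] 0.14707855075382398
flap z 0.11156058790144752
flap z 0.11153140743191413
```

View pics/wrist8.png

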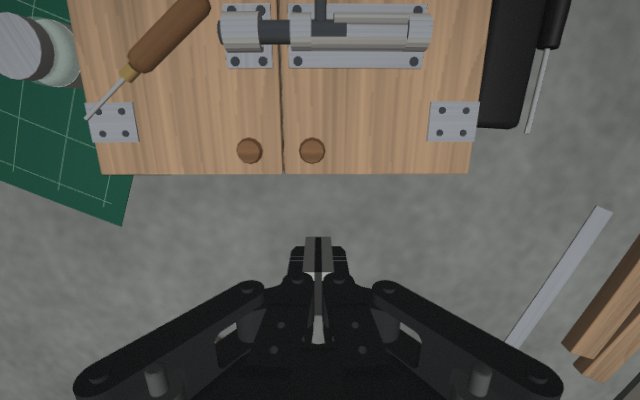

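View pics/s8.png

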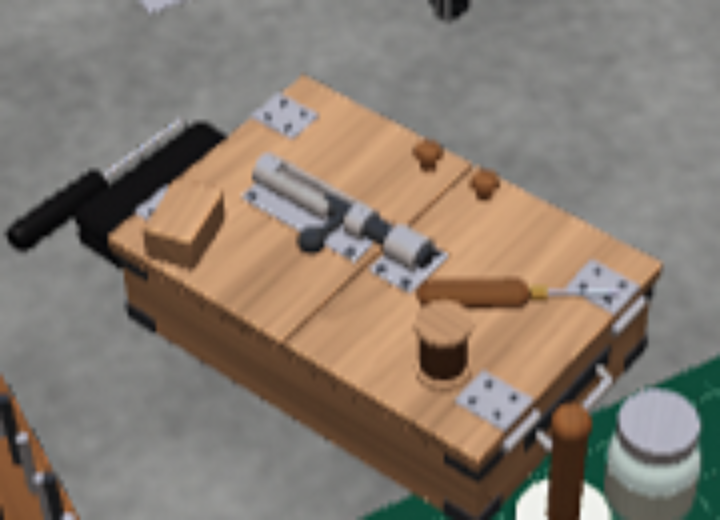

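```bash
python3 - <<'E'
from h import *
from scipy.optimize import least_squares
f=r.grab_frame('scene');W2=cloud(f)
f=r.grab_frame('top');WT=cloud(f)
for n,W in [('w5',np.load('w5.npy')),('s5',np.load('s5.npy')),('s8',W2),('t8',WT)]:
    D=W-C;X=D@ex;Y=D@ey;Z=W[...,2]
    # ball
    a=(abs(Y+.034)<.02)&(Z>.158)&(Z<.19)&(abs(X)<.02) if '5' in n else (abs(X-.042)<.014)&(abs(Y+.033)<.018)&(Z>.128)
    B=W[a];s=least_squares(lambda p:np.linalg.norm(B-p,axis=1)-.011,B.mean(0)-[0,0,.004],loss='soft_l1',f_scale=.002).x
    print(n,len(B),ch(s).round(4))
    m=(abs(X)<.009)&(Y>0)&(Y<.08)&(Z>.122)
    print(' far end of bolt/keeper y',np.sort(Y[m])[-6:].round(4))
E
python3 - <<'E'
import cv2
a=cv2.imread('pics/s5.png');b=cv2.imread('pics/s8.png')
import numpy as np
A=np.hstack([a[160:290,320:460],b[160:290,320:460]])
cv2.imwrite('pics/cmp.png',cv2.resize(A,None,fx=2.8,fy=2.8))
E
```

```text
w5 2004 [-0.0038 -0.0336  0.1692]
 far end of bolt/keeper y [0.0798 0.0798 0.0798 0.0799 0.0799 0.0799]
s5 42 [-0.0061 -0.0335  0.1715]
 far end of bolt/keeper y [0.0463 0.0473 0.0474 0.0479 0.0745 0.0786]
s8 41 [ 0.0388 -0.0345  0.1346]
 far end of bolt/keeper y [0.0464 0.0465 0.0475 0.0478 0.0699 0.0786]
t8 70 [ 0.0422 -0.0357  0.1342]
 far end of bolt/keeper y [0.0787 0.0788 0.0789 0.0797 0.0799 0.0799]
```

View pics/cmp.png

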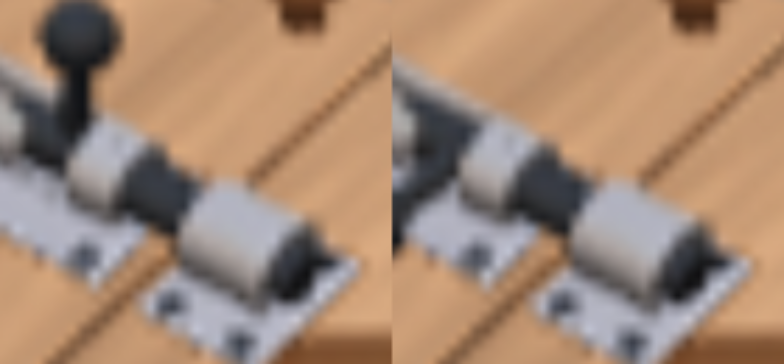

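Emit:
apply_moves --dp '[[0,-0.3,0.1],[0,-0.31,0.2],[0,0,0.25],[0,0,0.18],[0,0,0]]' --twist '[[0,0,0],[0,0,0],[0,0,0],[0,0,0],[0,0,0]]' --jaw '[255,255,255,255,255]'

```text
clock: 8.55
tcp_pos: [0.5257, -0.01, 0.3264]
orientation: [-2.617, 1.713, -0.016]
contact_force: [-0.7, -0.1, 0.1]
grip_width: -0.0001
```

```bash
python3 - <<'E'
from h import *
from scipy.optimize import least_squares
plan(-.0613,-.0329,.1545)
o=r.get_obs();f=r.grab_frame('wrist');save('w9',f);W9=cloud(f,o)
f=r.grab_frame('top');save('top9',f)
for n,W in [('w5',np.load('w5.npy')),('w9',W9)]:
    D=W-C;X=D@ex;Y=D@ey;Z=W[...,2]
    a=(abs(Y+.034)<.02)&(Z>.158)&(Z<.19)&(abs(X)<.02) if '5' in n else (abs(X-.042)<.014)&(abs(Y+.033)<.018)&(Z>.128)
    B=W[a];s=least_squares(lambda p:np.linalg.norm(B-p,axis=1)-.011,B.mean(0)-[0,0,.004],loss='soft_l1',f_scale=.002).x
    print(n,len(B),ch(s).round(4))
    m=(Z>.128)&(abs(X)<.012)&(Y>.03)&(Y<.06);print(' keeper/bolt end',np.percentile(Y[m],[95,99,100]).round(4))
    m=(Z>.112)&(Z<.13)&(abs(X+.004)<.01)&(Y>.03)&(Y<.06);print(np.percentile(Y[m],[50,95,99,100]).round(4) if m.any() else 0)
a=cv2.imread('pics/w5.png');b=cv2.imread('pics/w9.png')
cv2.imwrite('pics/cmp2.png',cv2.resize(np.vstack([a[70:190,150:500],b[70:190,150:500]]),None,fx=2.2,fy=2.2))
E
```

```text
t 8.55 tip ch [-0.0432 -0.0302  0.1534] F [-0.74 -0.08  0.08] w -0.0001
dp aligned units [ 0.022  0.151 -0.009] dp current axes [ 0.021  0.151 -0.012] twist deg [-1.   -0.04  0.5 ] units [-0.0083 -0.0003  0.0041]
w5 2004 [-0.0038 -0.0336  0.1692]
 keeper/bolt end [0.0446 0.0455 0.0461]
[0.0575 0.0597 0.0599 0.0599]
w9 1461 [ 0.0416 -0.0339  0.1324]
 keeper/bolt end [0.0445 0.0454 0.0463]
[0.0568 0.0584 0.0585 0.0586]
```

View pics/cmp2.png

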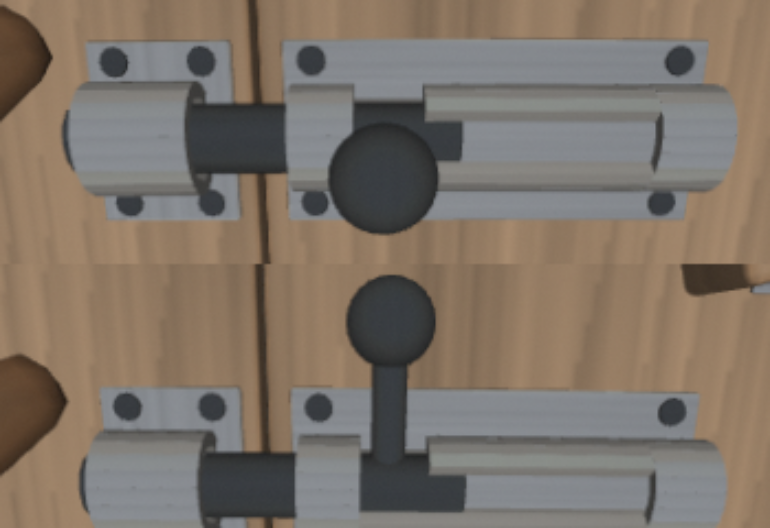

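Emit:
apply_moves --dp '[[0,0,-0.3],[0,0.1,-0.3],[0,0.3,-0.2],[0,0.3,0],[0,0,0],[0,0,0]]' --twist '[[0,0,0],[0,0,0],[0,0,0],[0,0,0],[0,0,0],[0,0,0]]' --jaw '[255,255,255,255,255,255]'

```text
clock: 9.25
tcp_pos: [0.4472, -0.0442, 0.4358]
orientation: [-2.61, 1.706, -0.039]
contact_force: [0.0, -0.0, 0.2]
grip_width: 0.0002
```

```bash
python3 -c "
from h import *
plan(0,0,.2)
f=r.grab_frame('top');save('top10',f)
a=cv2.imread('pics/top0.png');b=cv2.imread('pics/top10.png')
cv2.imwrite('pics/c3.png',np.hstack([a[120:310,190:460],b[120:310,190:460]]))
print(r.hand_in())"
```

```text
t 9.25 tip ch [-0.1287 -0.0308  0.2628] F [ 0.03 -0.02  0.19] w 0.0002
dp aligned units [-0.257 -1.073  0.523] dp current axes [-0.251 -1.057  0.556] twist deg [-1.88 -0.48  0.55] units [-0.0157 -0.004   0.0046]
the job is handed in; nothing more can be done
None
```

View pics/c3.png

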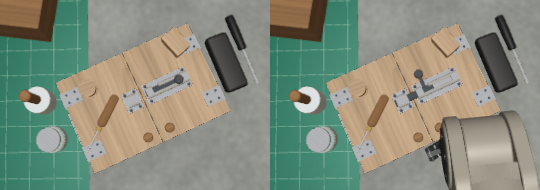

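The chest is bolted, and I handed the job in at about 9.3 s. With the fingers shut, I pushed the bolt home until the force rose to about 12 N at its stop. I then pushed the knob over from the side and pressed it down into the notch with the fingertips, peaking at about 36 N vertically.

**Last checks:**
- **Knob:** the close wrist view put the ball's centre 42 mm to the notch side and 132 mm high, against 133 mm expected, so it lies flat.
- **Bolt:** that view also showed the bolt through the keeper, and the ball's position along the bolt was unchanged within about 0.3 mm from before the turn.
- **Disagreement:** the scene and top cameras put the ball 1–2 mm higher and 1–2 mm farther back along the bolt than the wrist camera. That is within the 2 mm calibration limit.
- **Flap:** it read about 112 mm high near the seam in the scene and top views (about 110 mm in the wrist view), so it stayed shut.
- **Other things:** before and after top pictures show the spool, awl, block, mallet, driver, glue jar and case where they were. This was judged by eye.
- **Arm:** it was clear of everything, with no contact force, at hand-in.

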